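# Nest the washed pots and stack the dishes on the trolley

### The arm

A 6-joint arm with a two-finger parallel gripper is mounted at the origin on the work surface. World frame = base frame: x ahead of the robot, y to its left, z up, the work surface at z = 0. Lengths are in m, angles in degrees, forces in N, time in s.
With the tool pointing down it reaches from about 0.4 to 0.825 m from the base axis. Payload 7 kg.
Tool frame: the origin (TCP) lies on the centre line of the jaws, within the pads' length; the fingertips stand 22 mm ahead of it and the grasp point (between the pads) lies 3 mm ahead of it; z points along the fingers, y is the line along which they close (so a half turn about z gives the same grasp; the last joint's range is limited). The gripper opens to 88 mm and grips with 3 to 60 N. Pads are 19 mm wide; open, the fingers measure 130 mm over their backs; the gripper's body (78 mm by 193 mm) begins 47 mm behind the grasp point.
Start: joints at [-54.884, 20.546, 0.682, 0, -70.136, -16.507], TCP at [0.215, -0.64, 0.249] pointing down, gripper open.
Joint ranges: [-176.03, 176.03], [-82.01, 121.73], [-58.28, 71.71], [-173.87, 95.51], [-174.79, -0.11], [-173.66, 173.66]. Speed limits (degrees/s): [136.94, 136.94, 172.46, 180, 180, 180].

### API

Orientations are given as [roll, pitch, yaw] about the fixed x, y, z axes, in that order (R = Rz(yaw) Ry(pitch) Rx(roll)).
In Python, from plant import get_state, cams, r gives the robot as it stands.
- The arm moves only by the tool apply_moves, never from a script. Its argument "targets" is a list of rows, each an object with "dp": the shift along the world's x, y, z in m, a list of three; "yaw": the turn about the world's z in degrees. In form: [{"dp": [x, y, z], "yaw": yaw}, ...]. A call has 1 to 20 rows; each row is the pose to reach, as a shift and turn from the pose commanded when the call began; what a row does not reach only later rows make up. A row lasts 1/12 s, in which the tool goes at most 41.7 mm and 7.16 degrees, less where a joint would pass 70% of its speed; a pose out of reach is approached as far as the arm can. A call with a gripper value outside its range is refused whole. "grip" is the gripper command: -1 is fully open, 1 is shut, values between are in proportion, set as the call begins (left out, the last holds). The fingers move at their own pace and stop on an object; "squeeze" is the grip in N (left out, the last holds). Time passes only in rows, so rows that repeat a pose let the fingers close. It gives the time, the measured TCP pose, the force, the opening and the grip force at its end, in the units of the state.
- get_state(): the state, without advancing time (a new reading comes with each control period).
- cams.capture(name): name is "scene" or "top" or "wrist"; returns a dict with "image" (480x640x3 uint8, red, green, blue), "range_z" (480x640 float32, m along the optical axis (not along the pixel's ray), 0 where there is no reading), "fx", "fy", "cx", "cy" (pixels), "R" (3x3) and "t" (3): a world point X has camera coordinates R X + t; the wrist camera has in their place "T_tool_cam" (4x4, takes a point from camera to tool coordinates, whose origin is the TCP and whose axes are the flange's). Camera axes: x right, y down, z forward; pixel columns grow to the right and rows downward; lengths in m; the calibration is good to about 2 mm. The wrist camera is an equidistant fisheye: a pixel r from the principal point sees the ray r / f radians off the axis. A picture is of the moment at which its call begins: read the wrist's pose just before it.
- r.close_job(): hands the job in; it is judged then, once.
The state is a dict: "time_s": time; "joints": joint angles; "qd": joint speeds; "joint_torque": joint torques, N m; "tcp_pos": TCP position; "eef_rot": TCP orientation; "contact_force": force on the tool from outside, world axes, zero at the start; "moment": the same for the moment, N m; "gripper_width": finger opening in m; "gripper_force": force on a finger pad.
Only numpy, scipy, OpenCV 4.12 (cv2) and the standard library are available. Lean on these libraries where they do the work, as an engineer would, in place of code of your own. Each camera call takes 0.05 s, during which the arm holds its last target. There are 200 camera calls.

### The job

Put the washed things together for carrying in: stand the small pot inside the large dented pot and close that pot with its lid; set the orange bowl in the middle of the turquoise plates and stand the mug upright in the middle of the bowl. Set things down without dropping them, let everything sit flat, and leave the large pot, the plates, the salt jar, the tea tin and the sugar jar where they are.

Things in the scene. Friction and masses are not known exactly. Their poses are not given: they have to be found in the camera images.
- big_pot: Large dented aluminium pot, sooty foot, no handles, standing open on the trolley. Outer diameter 190 mm (197 over the rolled rim), 95 mm high, walls 4 mm thick, 182 mm across inside (176 at the tightest), floor 5 mm thick. Origin: centre of the underside, z up. Loose, 0.7 kg; it stays where it stands.
- small_pot: Small aluminium pot, round, open, no handles, 70 mm high, outer diameter 114 mm. Its rolled rim, the top 10 mm, is 120 mm outside, 102 mm inside, so 9 mm thick: pinch it there from above, one finger inside, one outside. Origin: centre of the underside, z up. 0.18 kg. It goes inside the large pot; centred, 30 mm is free all round, enough for the outer finger.
- lid: Aluminium lid of the large pot, 200 mm across, lying right way up. A step of 166 mm diameter, 8 mm deep, drops inside the pot's rim and the flange rests on the rim: seated, its origin is 87 mm above the pot's. Dome 22 mm high; black knob on the axis, 30 mm in diameter, 28 to 51 mm above the origin. Origin: centre of the underside, z up. 0.17 kg.
- plate: Upper one of two stacked turquoise plastic plates, diameter 200 mm, rim 18 mm high; flat floor 6 mm thick, 136 mm across. Origin: centre of the underside, z up. The origin is 6 mm above the trolley top: the lower plate, alike but darker, lies under it. Loose, 0.13 kg each; they stay where they are.
- bowl: Orange plastic bowl, round, open, 52 mm high, foot 100 mm in diameter. Its thick rim, the top 10 mm, is 140 mm outside, 122 mm inside, so 9 mm thick: pinch it there from above, one finger inside, one outside. Floor 5 mm thick, flat over 90 mm. Origin: centre of the underside, z up. 0.11 kg. It goes on the upper plate.
- mug: White enamel mug, blue rim and handle, upright, 62 mm in diameter (foot 56), 90 mm high. Handle on its own +y side, 50 to 83 mm high, reaching 59 mm from the axis. Take it from above across its diameter, fingers closing along its own x. Origin: centre of the underside, z up. 0.13 kg. It goes in the bowl; handle and rim then stand above the bowl's rim.
- salt_jar: Small pale jar with a red cap, 52 mm in diameter, 78 mm high; origin at the centre of the underside. A bystander: leave it.
- tea_tin: Green tea tin with a gold-coloured lid, 71 mm in diameter, 86 mm high; origin at the centre of the underside. A bystander: leave it.
- sugar_jar: Brown jar with a yellow cap, 66 mm in diameter, 92 mm high; origin at the centre of the underside. A bystander: leave it.
Not all that is in view belongs to the job. Leave any pink look-alike of the bowl alone.

How it is judged:
By the outcome, as a careful person would: the job done as asked, in the order asked, and still so for the second after the job is handed in, with the robot touching nothing.
It also fails if it takes over 125 s, if anything falls off the work surface, if the arm or the gripper's body presses on something with over 40 N, if the wrist force passes 120 N, or if a joint passes its speed limit or range.

## Working session

There is one attempt and no reset: what is moved stays moved. The work goes in short steps, Python scripts to look and compute and a tool call to move; the robot and the scene stay as the last step left them, time stands still between calls to the robot, and variables do not carry over. Pictures are saved under pics/ and viewed, at most 14 in all, crops included, and the job is handed in when it is done.

Besides the shell and the picture viewer there is one more tool, called in YAML: its name, and indented under it one key for each argument. apply_moves: Moves the arm, as the interface text tells. Its arguments: {"type":"object","properties":{"targets":{"type":"array","items":{"type":"object","properties":{"dp":{"type":"array","items":{"type":"number"}},"yaw":{"type":"number"}}}},"grip":{"type":"number"},"squeeze":{"type":"number"}},"required":["targets"]}

```bash
ls; mkdir -p pics
python3 - <<'E'
from plant import get_state,cams,r
import cv2,numpy as np,pickle
s=get_state(); print({k:np.round(v,3) for k,v in s.items()})
for n in("scene","top"):
    c=cams.capture(n); pickle.dump(c,open(f"{n}.pkl","wb")); cv2.imwrite(f"pics/{n}0.png",c["image"][...,::-1])
    print(n,c["fx"],c["cx"],c["cy"],-c["R"].T@c["t"])
E
```

```text
pics
{'time_s': np.float64(0.0), 'joints': array([-5.4884e+01,  2.0590e+01,  6.3400e-01, -2.0000e-02, -7.0137e+01,
       -1.6509e+01]), 'qd': array([-0.021,  0.   ,  0.106, -0.042, -0.015,  0.03 ]), 'joint_torque': array([ 0.0000e+00, -5.8272e+01,  2.9306e+01,  6.9970e+00,  7.0000e-03,
       -0.0000e+00]), 'tcp_pos': array([ 0.215, -0.639,  0.248]), 'eef_rot': array([ 1.79906e+02, -9.00000e-03, -1.61399e+02]), 'contact_force': array([ 0.81 , -0.11 ,  0.668]), 'moment': array([ 0.004, -0.034,  0.033]), 'gripper_force': np.float64(0.0), 'gripper_width': np.float64(0.088)}
scene 460.06290404608814 321.4804327291745 242.67330910979322 [ 1.24073963 -0.25355726  1.0043863 ]
top 451.74311459505043 312.4851136103113 240.91202190379818 [0.41833006 0.01241945 0.98254387]
```

View pics/top0.png

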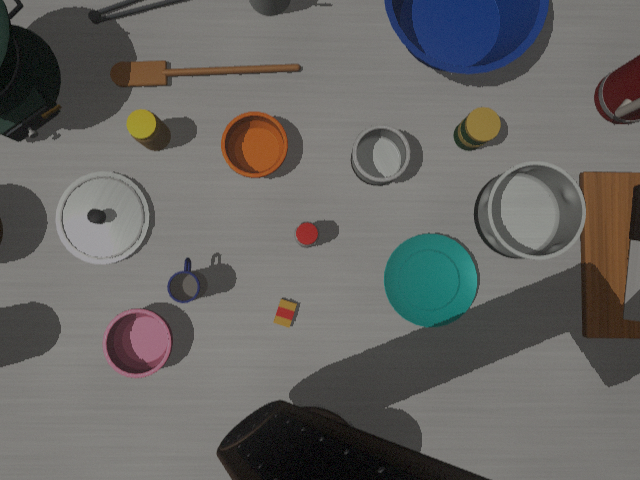

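View pics/scene0.png

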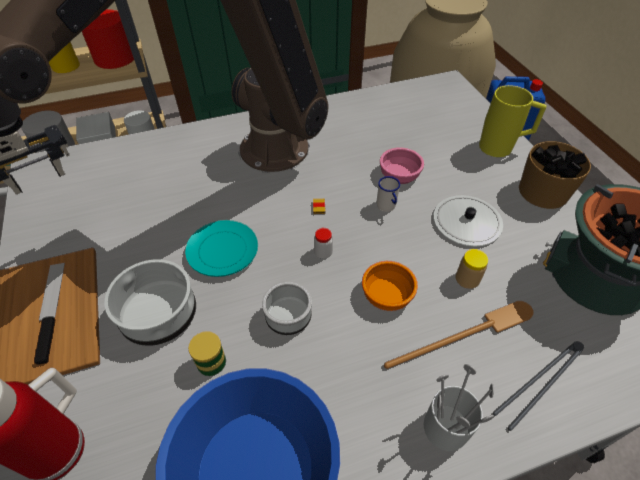

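Top view: lid (103,217), mug (185,286, handle up), orange bowl (255,145), small pot (381,155), big pot (530,211), plates (430,280); pink bowl (138,343) is the decoy. The scene view agrees. Next: rim circles from the range image.

```bash
cat > h.py <<'E'
import numpy as np,cv2
from scipy.optimize import least_squares
def world(c):
    v,u=np.mgrid[:480,:640]; z=c["range_z"]
    P=np.stack([(u-c["cx"])/c["fx"]*z,(v-c["cy"])/c["fy"]*z,z],-1)
    W=(P-c["t"])@c["R"]; W[z<=0]=np.nan; return W
def ray(c,u,v,h):
    o=-c["R"].T@c["t"]; d=c["R"].T@np.array([(u-c["cx"])/c["fx"],(v-c["cy"])/c["fy"],1]); return o+d*(h-o[2])/d[2]
def fit(p,r0=None):
    m=p.mean(0)
    if r0: return least_squares(lambda q:np.hypot(*(p-q).T)-r0,m,loss="soft_l1",f_scale=.003).x
    return least_squares(lambda q:np.hypot(*(p-q[:2]).T)-q[2],[*m,.1],loss="soft_l1",f_scale=.003).x
E
cat > m.py <<'E'
import pickle
from h import *
c=pickle.load(open("top.pkl","rb"));W=world(c)
obj=dict(big=(530,211,.095,.1),small=(381,155,.07,.06),lid=(103,217,.018,.1),plate=(430,280,.024,.1),bowl=(255,145,.052,.07),mug=(185,286,.09,.031),salt=(307,234,.078,.026),tea=(484,125,.086,.036),sugar=(142,124,.092,.033),pink=(138,343,.052,.07))
for n,(u,v,h,R) in obj.items():
    g=ray(c,u,v,h)[:2]
    m=(np.hypot(*(W[...,:2]-g).transpose(2,0,1))<R+.025)
    Z=W[...,2]; near=m&(Z>.01)
    top=np.nanpercentile(Z[near],98)
    b=m&(abs(Z-h)<.007)
    print(n,np.round(g,3),"top",round(top,3),"n",b.sum(), "fit",np.round(fit(W[b][:,:2]),3) if b.sum()>10 else "")
    # outer contour of pixels with height>thr cast to rim plane
    k=np.uint8(m&(Z>h-.012))*255
    cs,_=cv2.findContours(k,0,1)
    q=max(cs,key=cv2.contourArea)[:,0]; p=np.array([ray(c,*x,h)[:2] for x in q]); print("    contour",np.round(fit(p),4))
# table
print(np.round([W[400,60,2],W[250,260,2]],4))
E
python3 m.py
```

```text
big [ 0.53  -0.434] top 0.097 n 1421 fit [ 0.533 -0.446  0.094]
    contour [ 0.5329 -0.4467  0.0981]
small [ 0.644 -0.141] top 0.072 n 803 fit [ 0.649 -0.14   0.055]
    contour [ 0.6488 -0.1404  0.0591]
lid [0.513 0.443] top 0.049 n 6113 fit [0.514 0.448 0.069]
    contour [0.5135 0.4443 0.0983]
plate [ 0.388 -0.254] top 0.025 n 2330 fit [ 0.389 -0.254  0.091]
    contour [ 0.3895 -0.2543  0.0986]
bowl [0.665 0.119] top 0.055 n 909 fit [0.667 0.121 0.065]
    contour [0.6674 0.1212 0.069 ]
mug [0.373 0.247] top 0.093 n 257 fit [0.373 0.25  0.03 ]
    contour [0.3745 0.2493 0.0322]
salt [0.479 0.009] top 0.081 n 383 fit [0.482 0.01  0.015]
    contour [0.4814 0.0098 0.0214]
tea [ 0.705 -0.347] top 0.089 n 963 fit [ 0.707 -0.344  0.025]
    contour [ 0.7069 -0.3437  0.0354]
sugar [0.693 0.34 ] top 0.094 n 721 fit [0.694 0.341 0.021]
    contour [0.6934 0.3398 0.0301]
pink [0.255 0.348] top 0.054 n 1024 fit [0.257 0.35  0.065]
    contour [0.2566 0.35   0.0692]
[ 0.0004 -0.0013]
```

All radii agree with the given sizes, so the centres are good. Heading to the small pot: rim pinch on its -x side, closing along x.

apply_moves:
  targets:
    - {"dp": [0.3785, 0.5, -0.049], "yaw": 71.4}
    - {"dp": [0.3785, 0.5, -0.049], "yaw": 71.4}
    - {"dp": [0.3785, 0.5, -0.049], "yaw": 71.4}
    - {"dp": [0.3785, 0.5, -0.049], "yaw": 71.4}
    - {"dp": [0.3785, 0.5, -0.049], "yaw": 71.4}
    - {"dp": [0.3785, 0.5, -0.049], "yaw": 71.4}
    - {"dp": [0.3785, 0.5, -0.049], "yaw": 71.4}
    - {"dp": [0.3785, 0.5, -0.049], "yaw": 71.4}
    - {"dp": [0.3785, 0.5, -0.049], "yaw": 71.4}
    - {"dp": [0.3785, 0.5, -0.049], "yaw": 71.4}
    - {"dp": [0.3785, 0.5, -0.049], "yaw": 71.4}
    - {"dp": [0.3785, 0.5, -0.049], "yaw": 71.4}
    - {"dp": [0.3785, 0.5, -0.049], "yaw": 71.4}
    - {"dp": [0.3785, 0.5, -0.049], "yaw": 71.4}
    - {"dp": [0.3785, 0.5, -0.049], "yaw": 71.4}
    - {"dp": [0.3785, 0.5, -0.049], "yaw": 71.4}
    - {"dp": [0.3785, 0.5, -0.049], "yaw": 71.4}
    - {"dp": [0.3785, 0.5, -0.049], "yaw": 71.4}
    - {"dp": [0.3785, 0.5, -0.049], "yaw": 71.4}
    - {"dp": [0.3785, 0.5, -0.049], "yaw": 71.4}
  grip: 0.0
  squeeze: 55

```text
time_s: 1.77
tcp_pos: [0.5931, -0.1408, 0.1998]
eef_rot: [-180.0, -0.0, -90.1]
contact_force: [0.5, -0.2, -0.1]
gripper_width: 0.0434
gripper_force: 0.0
```

Run:
```python
from plant import get_state,cams
import cv2,numpy as np
c=cams.capture("wrist"); cv2.imwrite("pics/w1.png",c["image"][...,::-1]); print(c["fx"],c["cx"],c["cy"],np.round(c["T_tool_cam"],3))
```

```text
371.64829954431775 324.9683062364359 241.94080305858017 [[-0.    -0.956 -0.293  0.08 ]
 [ 1.     0.    -0.001  0.   ]
 [ 0.001 -0.293  0.956 -0.136]
 [ 0.     0.     0.     1.   ]]
```

View pics/w1.png

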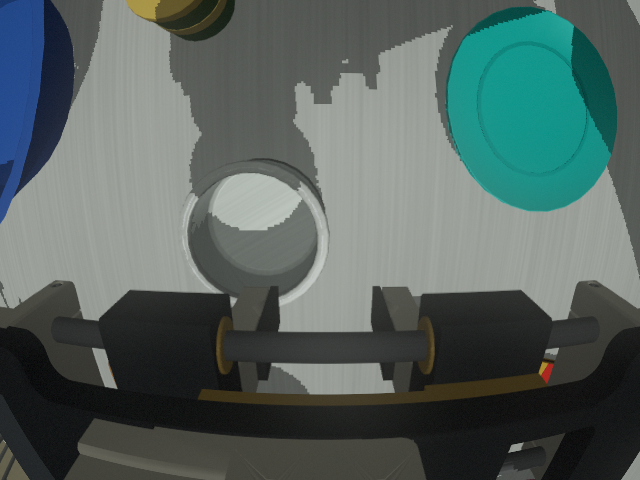

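The wrist view shows the pot's near rim edge (~324,238) centred between the fingers, and its centre row lines up with the TCP. Descend and pinch.

apply_moves:
  targets:
    - {"dp": [0, 0.001, -0.03]}
    - {"dp": [0, 0.001, -0.06]}
    - {"dp": [0, 0.001, -0.085]}
    - {"dp": [0, 0.001, -0.105]}
    - {"dp": [0, 0.001, -0.12]}
    - {"dp": [0, 0.001, -0.128]}
    - {"dp": [0, 0.001, -0.132]}
    - {"dp": [0, 0.001, -0.132]}
    - {"dp": [0, 0.001, -0.132]}

```text
$.targets[0]: bad value
```

apply_moves:
  targets:
    - {"dp": [0, 0, 0]}
    - {"dp": [0, 0, 0]}
    - {"dp": [0, 0, 0]}
    - {"dp": [0, 0, 0]}
    - {"dp": [0, 0, 0]}
    - {"dp": [0, 0, 0]}
    - {"dp": [0, 0, 0]}
    - {"dp": [0, 0, 0]}
  grip: 1
  squeeze: 55

```text
$.targets[0]: bad value
```

Yaw is required in each row.

apply_moves:
  targets:
    - {"dp": [0, 0.001, -0.03], "yaw": 0}
    - {"dp": [0, 0.001, -0.06], "yaw": 0}
    - {"dp": [0, 0.001, -0.085], "yaw": 0}
    - {"dp": [0, 0.001, -0.105], "yaw": 0}
    - {"dp": [0, 0.001, -0.12], "yaw": 0}
    - {"dp": [0, 0.001, -0.128], "yaw": 0}
    - {"dp": [0, 0.001, -0.132], "yaw": 0}
    - {"dp": [0, 0.001, -0.132], "yaw": 0}
    - {"dp": [0, 0.001, -0.132], "yaw": 0}

```text
time_s: 2.57
tcp_pos: [0.5943, -0.139, 0.0685]
eef_rot: [-179.9, -0.0, -90.0]
contact_force: [0.5, 0.1, 0.8]
gripper_width: 0.044
gripper_force: 0.0
```

apply_moves:
  targets:
    - {"dp": [0, 0, 0], "yaw": 0}
    - {"dp": [0, 0, 0], "yaw": 0}
    - {"dp": [0, 0, 0], "yaw": 0}
    - {"dp": [0, 0, 0], "yaw": 0}
    - {"dp": [0, 0, 0], "yaw": 0}
    - {"dp": [0, 0, 0], "yaw": 0}
    - {"dp": [0, 0, 0], "yaw": 0}
    - {"dp": [0, 0, 0], "yaw": 0}
  grip: 1
  squeeze: 55

```text
time_s: 3.23
tcp_pos: [0.5941, -0.1386, 0.0678]
eef_rot: [-180.0, -0.0, -90.0]
contact_force: [0.1, -0.6, 1.5]
gripper_width: 0.0077
gripper_force: 55.0
```

apply_moves:
  targets:
    - {"dp": [0, 0, 0.004], "yaw": 0}
    - {"dp": [0, 0, 0.012], "yaw": 0}
    - {"dp": [0, 0, 0.025], "yaw": 0}
    - {"dp": [0, 0, 0.042], "yaw": 0}
    - {"dp": [0, 0, 0.06], "yaw": 0}
    - {"dp": [0, 0, 0.08], "yaw": 0}
    - {"dp": [0, 0, 0.1], "yaw": 0}
    - {"dp": [0, 0, 0.117], "yaw": 0}
    - {"dp": [0, 0, 0.127], "yaw": 0}
    - {"dp": [0, 0, 0.132], "yaw": 0}
    - {"dp": [0, 0, 0.132], "yaw": 0}
    - {"dp": [0, 0, 0.132], "yaw": 0}

```text
time_s: 4.23
tcp_pos: [0.5934, -0.1386, 0.1988]
eef_rot: [179.9, 0.0, -90.0]
contact_force: [-0.7, -0.2, -2.6]
gripper_width: 0.0076
gripper_force: 55.0
```

```bash
cat > w.py <<'E'
import sys
from plant import get_state,cams
import cv2,numpy as np
s=get_state(); print(np.round(s["tcp_pos"],4),np.round(s["eef_rot"],1),round(float(s["gripper_width"]),4))
if len(sys.argv)>2:
    c=cams.capture(sys.argv[1]); cv2.imwrite(f"pics/{sys.argv[2]}.png",c["image"][...,::-1])
E
python3 w.py wrist w2
```

```text
[ 0.5934 -0.1386  0.1988] [179.9   0.  -90. ] 0.0076
```

View pics/w2.png

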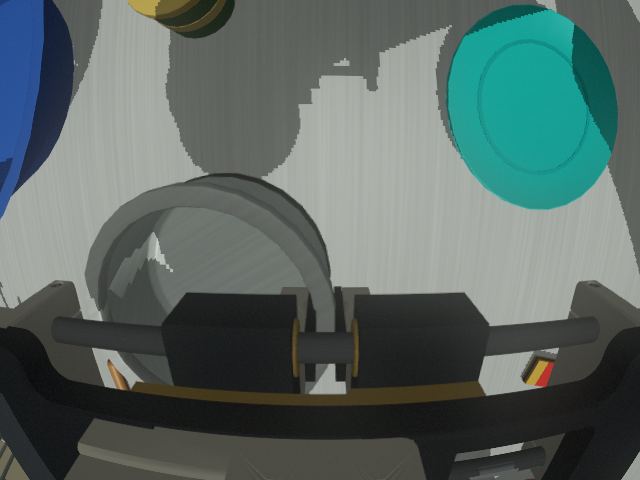

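```bash
cat > tilt.py <<'E'
import sys
from plant import get_state,cams
import numpy as np
from scipy.spatial.transform import Rotation as Ro
from h import fit
def wpts():
    s=get_state(); c=cams.capture("wrist"); v,u=np.mgrid[:480,:640]; a,b=u-c["cx"],v-c["cy"]; r=np.hypot(a,b)+1e-9; th=r/c["fx"]; z=c["range_z"]
    P=np.stack([a/r*np.tan(th)*z,b/r*np.tan(th)*z,z],-1); P[(z<=0)|(th>1.3)]=np.nan
    T=c["T_tool_cam"]; Pt=P@T[:3,:3].T+T[:3,3]
    return Pt, Pt@Ro.from_euler("xyz",s["eef_rot"],degrees=True).as_matrix().T+s["tcp_pos"], s, c["image"]
def plane(Q):
    A=np.c_[Q[:,:2]-Q[:,:2].mean(0),np.ones(len(Q))]; k=np.ones(len(Q),bool)
    for _ in range(8):
        x=np.linalg.lstsq(A[k],Q[k,2],rcond=None)[0]; k=abs(A@x-Q[:,2])<max(.0015,1.5*np.std((A@x-Q[:,2])[k]))
    return x,Q[k]
if __name__=="__main__":
    cx,cy,h=map(float,sys.argv[1:4]); rad=float(sys.argv[4]) # expected centre offset from TCP (world), floor height rel TCP
    Pt,W,s,_=wpts(); W=W.reshape(-1,3)
    d=W-s["tcp_pos"]; m=(np.hypot(d[:,0]-cx,d[:,1]-cy)<rad)&(abs(d[:,2]-h)<.02)
    x,Q=plane(W[m]); print(m.sum(),len(Q),"tilt deg x,y",np.degrees(x[:2]),"z at mean",x[2],Q.mean(0), "rel",x[2]-s["tcp_pos"][2])
E
python3 tilt.py .0555 0 -.064 .045
```

```text
9155 9014 tilt deg x,y [-0.19713583 -0.01829963] z at mean 0.1347995640830022 [ 0.65316228 -0.14778393  0.13479971] rel -0.06354841587162358
```

Held level, no tilt. Carry over the big pot.

apply_moves:
  targets:
    - {"dp": [-0.002, -0.006, 0], "yaw": 0}
    - {"dp": [-0.007, -0.018, 0], "yaw": 0}
    - {"dp": [-0.014, -0.037, 0], "yaw": 0}
    - {"dp": [-0.024, -0.063, 0], "yaw": 0}
    - {"dp": [-0.034, -0.091, 0], "yaw": 0}
    - {"dp": [-0.045, -0.119, 0], "yaw": 0}
    - {"dp": [-0.056, -0.147, 0], "yaw": 0}
    - {"dp": [-0.066, -0.175, 0], "yaw": 0}
    - {"dp": [-0.077, -0.203, 0], "yaw": 0}
    - {"dp": [-0.088, -0.231, 0], "yaw": 0}
    - {"dp": [-0.098, -0.258, 0], "yaw": 0}
    - {"dp": [-0.106, -0.28, 0], "yaw": 0}
    - {"dp": [-0.112, -0.296, 0], "yaw": 0}
    - {"dp": [-0.115, -0.303, 0], "yaw": 0}
    - {"dp": [-0.116, -0.306, 0], "yaw": 0}
    - {"dp": [-0.116, -0.306, 0], "yaw": 0}
    - {"dp": [-0.116, -0.306, 0], "yaw": 0}

```text
time_s: 5.75
tcp_pos: [0.4777, -0.4444, 0.1993]
eef_rot: [180.0, 0.0, -90.0]
contact_force: [1.0, 0.6, -2.7]
gripper_width: 0.0077
gripper_force: 55.0
```

```bash
python3 w.py wrist w3; python3 tilt.py .0555 0 -.064 .045
```

```text
[ 0.4777 -0.4444  0.1993] [180.   0. -90.] 0.0077
9139 8993 tilt deg x,y [-0.09557965 -0.04728881] z at mean 0.13604170356724488 [ 0.53809921 -0.45325049  0.13604169] rel -0.0634461789074362
```

View pics/w3.png

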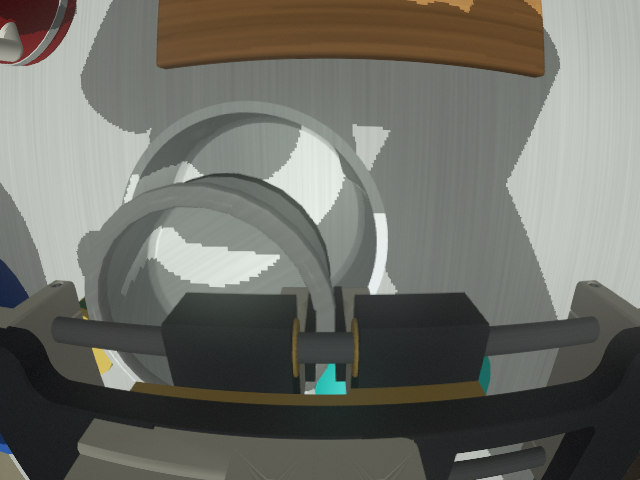

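Pot held over the big pot, level, with the outer finger (~345,300) inside the big rim (right edge ~380). Descend.

apply_moves:
  targets:
    - {"dp": [0, 0, -0.004], "yaw": 0}
    - {"dp": [0, 0, -0.014], "yaw": 0}
    - {"dp": [0, 0, -0.028], "yaw": 0}
    - {"dp": [0, 0, -0.044], "yaw": 0}
    - {"dp": [0, 0, -0.06], "yaw": 0}
    - {"dp": [0, 0, -0.076], "yaw": 0}
    - {"dp": [0, 0, -0.09], "yaw": 0}
    - {"dp": [0, 0, -0.102], "yaw": 0}
    - {"dp": [0, 0, -0.111], "yaw": 0}
    - {"dp": [0, 0, -0.117], "yaw": 0}
    - {"dp": [0, 0, -0.121], "yaw": 0}
    - {"dp": [0, 0, -0.123], "yaw": 0}
    - {"dp": [0, 0, -0.125], "yaw": 0}
    - {"dp": [0, 0, -0.126], "yaw": 0}
    - {"dp": [0, 0, -0.1265], "yaw": 0}
    - {"dp": [0, 0, -0.1265], "yaw": 0}
    - {"dp": [0, 0, -0.1265], "yaw": 0}

```text
time_s: 7.27
tcp_pos: [0.478, -0.4448, 0.0735]
eef_rot: [-180.0, -0.0, -90.0]
contact_force: [0.6, -0.4, -1.1]
gripper_width: 0.0079
gripper_force: 55.0
```

apply_moves:
  targets:
    - {"dp": [0, 0, -0.0006], "yaw": 0}
    - {"dp": [0, 0, -0.0006], "yaw": 0}
    - {"dp": [0, 0, -0.0006], "yaw": 0}

```text
time_s: 7.52
tcp_pos: [0.478, -0.4448, 0.0728]
eef_rot: [-180.0, -0.0, -90.0]
contact_force: [-0.6, -0.0, -0.6]
gripper_width: 0.0079
gripper_force: 55.0
```

apply_moves:
  targets:
    - {"dp": [0, 0, 0], "yaw": 0}
    - {"dp": [0, 0, 0], "yaw": 0}
    - {"dp": [0, 0, 0], "yaw": 0}
    - {"dp": [0, 0, 0], "yaw": 0}
    - {"dp": [0, 0, 0], "yaw": 0}
    - {"dp": [0, 0, 0.005], "yaw": 0}
    - {"dp": [0, 0, 0.015], "yaw": 0}
    - {"dp": [0, 0, 0.035], "yaw": 0}
    - {"dp": [0, 0, 0.065], "yaw": 0}
    - {"dp": [0, 0, 0.1], "yaw": 0}
    - {"dp": [0, 0, 0.13], "yaw": 0}
    - {"dp": [0, 0, 0.13], "yaw": 0}
  grip: 0.66

```text
time_s: 8.52
tcp_pos: [0.4805, -0.4469, 0.2113]
eef_rot: [-179.5, -0.4, -89.9]
contact_force: [0.7, 0.1, 1.5]
gripper_width: 0.0148
gripper_force: 0.0
```

apply_moves:
  targets:
    - {"dp": [0.036, 0.889, 0.017], "yaw": 0}
    - {"dp": [0.036, 0.889, 0.017], "yaw": 0}
    - {"dp": [0.036, 0.889, 0.017], "yaw": 0}
    - {"dp": [0.036, 0.889, 0.017], "yaw": 0}
    - {"dp": [0.036, 0.889, 0.017], "yaw": 0}
    - {"dp": [0.036, 0.889, 0.017], "yaw": 0}
    - {"dp": [0.036, 0.889, 0.017], "yaw": 0}
    - {"dp": [0.036, 0.889, 0.017], "yaw": 0}
    - {"dp": [0.036, 0.889, 0.017], "yaw": 0}
    - {"dp": [0.036, 0.889, 0.017], "yaw": 0}
    - {"dp": [0.036, 0.889, 0.017], "yaw": 0}
    - {"dp": [0.036, 0.889, 0.017], "yaw": 0}
    - {"dp": [0.036, 0.889, 0.017], "yaw": 0}
    - {"dp": [0.036, 0.889, 0.017], "yaw": 0}
    - {"dp": [0.036, 0.889, 0.017], "yaw": 0}
    - {"dp": [0.036, 0.889, 0.017], "yaw": 0}
    - {"dp": [0.036, 0.889, 0.017], "yaw": 0}
    - {"dp": [0.036, 0.889, 0.017], "yaw": 0}
    - {"dp": [0.036, 0.889, 0.017], "yaw": 0}
    - {"dp": [0.036, 0.889, 0.017], "yaw": 0}
  grip: 0.3

```text
time_s: 10.18
tcp_pos: [0.5113, 0.39, 0.2196]
eef_rot: [-179.9, 0.1, -90.0]
contact_force: [0.6, -0.4, 0.1]
gripper_width: 0.0302
gripper_force: 0.0
```

Run:
```python
from plant import cams,get_state
from h import *
import pickle
s=get_state();print(np.round(s["tcp_pos"],4))
c=cams.capture("top");pickle.dump(c,open("top1.pkl","wb"));W=world(c);Z=W[...,2]
for n,g,h,R in(("big",(.533,-.4465),.095,.098),("small",(.533,-.4465),.075,.06)):
    d=np.hypot(*(W[...,:2]-np.array(g)).transpose(2,0,1))
    m=(d<R+.015)&(d>R-.02)&(abs(Z-h)<.007); print(n,m.sum(),np.round(fit(W[m][:,:2]),4),np.round(np.median(Z[m]),4))
    Q=W[m];A=np.c_[Q[:,:2]-g,np.ones(len(Q))];print(np.round(np.linalg.lstsq(A,Q[:,2],rcond=None)[0],4))
```

```text
[0.5113 0.39   0.2196]
big 1417 [ 0.5329 -0.4462  0.0944] 0.0948
[-0.0026  0.0043  0.0945]
small 877 [ 0.5323 -0.4451  0.0553] 0.0746
[-0.0004  0.0026  0.0744]
```

Run:
```python
from tilt import *
import cv2
Pt,W,s,im=wpts(); cv2.imwrite("pics/w4.png",im[...,::-1])
print(s["tcp_pos"])
d=np.hypot(W[...,0]-.5135,W[...,1]-.444); Z=W[...,2]
k=(d<.04)&(Z>.038)&(Z<.06); print("knob",k.sum(),np.nanmean(W[k],0),np.round(fit(W[k][:,:2]),4), W[k].min(0),W[k].max(0))
for lo,hi in((.004,.02),):
    m=(d<.115)&(Z>lo)&(Z<hi)&(d>.08); print(m.sum(),np.round(fit(W[m][:,:2]),4))
    cs,_=cv2.findContours(np.uint8((d<.115)&(Z>.004))*255,0,1); q=max(cs,key=cv2.contourArea)[:,0]; p=W[q[:,1],q[:,0]]; print("edge",np.round(fit(p[:,:2]),4),np.percentile(p[:,2],[10,50,90]), len(p))
```

```text
[0.51210813 0.39645578 0.21886162]
knob 903 [0.51458291 0.44570525 0.0490214 ] [0.5146 0.4462 0.0107] [0.50013117 0.43306025 0.03806058] [0.52987244 0.46289384 0.05244585]
6134 [0.5141 0.4451 0.0895]
edge [0.5154 0.4504 0.1005] [0.01135337 0.28532548 0.31550954] 1796
```

View pics/w4.png

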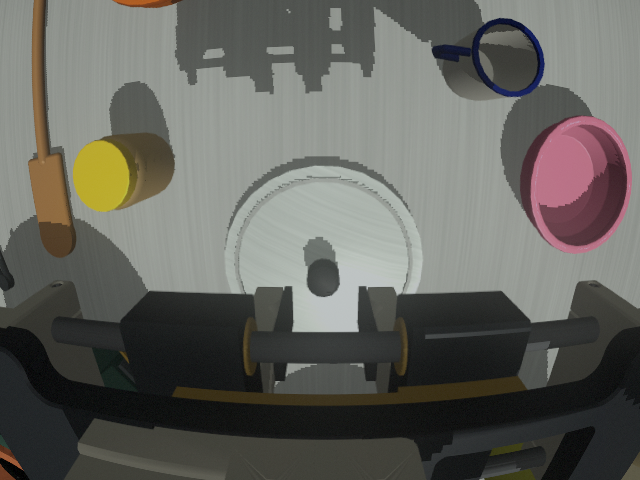

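Wrist view: knob at (323,278), straight ahead between the fingers; its extents give centre ≈(.515,.4475). Settle, then approach.

apply_moves:
  targets:
    - {"dp": [0.003, 0.048, -0.02], "yaw": 0}
    - {"dp": [0.003, 0.048, -0.05], "yaw": 0}
    - {"dp": [0.003, 0.048, -0.05], "yaw": 0}
    - {"dp": [0.003, 0.048, -0.05], "yaw": 0}
    - {"dp": [0.003, 0.048, -0.05], "yaw": 0}
    - {"dp": [0.003, 0.048, -0.05], "yaw": 0}
  grip: 0.1

```text
time_s: 10.78
tcp_pos: [0.5154, 0.4357, 0.1705]
eef_rot: [-179.9, 0.1, -90.0]
contact_force: [0.5, -0.3, 0.9]
gripper_width: 0.0396
gripper_force: 0.0
```

apply_moves:
  targets:
    - {"dp": [0, 0.012, 0], "yaw": 0}
    - {"dp": [0, 0.012, -0.03], "yaw": 0}
    - {"dp": [0, 0.012, -0.06], "yaw": 0}
    - {"dp": [0, 0.012, -0.085], "yaw": 0}
    - {"dp": [0, 0.012, -0.105], "yaw": 0}
    - {"dp": [0, 0.012, -0.116], "yaw": 0}
    - {"dp": [0, 0.012, -0.12], "yaw": 0}
    - {"dp": [0, 0.012, -0.121], "yaw": 0}
    - {"dp": [0, 0.012, -0.121], "yaw": 0}
    - {"dp": [0, 0.012, -0.121], "yaw": 0}

```text
time_s: 11.62
tcp_pos: [0.5153, 0.4487, 0.0492]
eef_rot: [-179.9, 0.1, -90.0]
contact_force: [0.5, -0.6, 0.1]
gripper_width: 0.0393
gripper_force: 0.0
```

apply_moves:
  targets:
    - {"dp": [0, 0, 0], "yaw": 0}
    - {"dp": [0, 0, 0], "yaw": 0}
    - {"dp": [0, 0, 0], "yaw": 0}
    - {"dp": [0, 0, 0], "yaw": 0}
    - {"dp": [0, 0, 0], "yaw": 0}
    - {"dp": [0, 0, 0], "yaw": 0}
    - {"dp": [0, 0, 0], "yaw": 0}
  grip: 1
  squeeze: 40

```text
time_s: 12.2
tcp_pos: [0.5148, 0.4483, 0.0485]
eef_rot: [-179.9, 0.1, -90.0]
contact_force: [-1.3, -0.3, 5.6]
gripper_width: 0.0288
gripper_force: 40.0
```

apply_moves:
  targets:
    - {"dp": [0, 0, 0.004], "yaw": 0}
    - {"dp": [0, 0, 0.012], "yaw": 0}
    - {"dp": [0, 0, 0.028], "yaw": 0}
    - {"dp": [0, 0, 0.05], "yaw": 0}
    - {"dp": [0, 0, 0.075], "yaw": 0}
    - {"dp": [0, 0, 0.1], "yaw": 0}
    - {"dp": [0, 0, 0.125], "yaw": 0}
    - {"dp": [0, 0, 0.145], "yaw": 0}
    - {"dp": [0, 0, 0.155], "yaw": 0}
    - {"dp": [0, 0, 0.16], "yaw": 0}
    - {"dp": [0, 0, 0.16], "yaw": 0}
    - {"dp": [0, 0, 0.16], "yaw": 0}

```text
time_s: 13.2
tcp_pos: [0.5141, 0.4474, 0.2062]
eef_rot: [179.9, -0.1, -90.0]
contact_force: [-0.0, -0.7, -2.6]
gripper_width: 0.029
gripper_force: 40.0
```

Run:
```python
from tilt import *
import cv2
Pt,W,s,im=wpts(); t=s["tcp_pos"]; print(t,s["gripper_width"])
cv2.imwrite("pics/w5.png",im[...,::-1])
d=np.hypot(W[...,0]-t[0],W[...,1]-t[1]); Z=W[...,2]-t[2]
m=(Z>-.05)&(Z<-.03)&(d>.088)&(d<.115)
x,Q=plane(W[m]); print(m.sum(),len(Q),np.degrees(x[:2]),x[2]-t[2])
cc=fit(Q[:,:2]);print(cc,"rel",cc[:2]-t[:2],Q.min(0)-t,Q.max(0)-t)
c2=fit(W[m&(d>.095)][:,:2]);print(c2[:2]-t[:2],c2[2])
```

```text
[0.51409523 0.44739427 0.20618325] 0.02895257276683771
12524 11248 [ 0.03442544 -0.15460149] -0.03663942844819773
[0.51420417 0.44774691 0.09488844] rel [0.00010894 0.00035264] [-0.09991417 -0.09977377 -0.03836721] [ 0.10025616  0.00367987 -0.03506236]
[ 7.38794927e-05 -9.84719891e-05] 0.09732860741478612
```

View pics/w5.png

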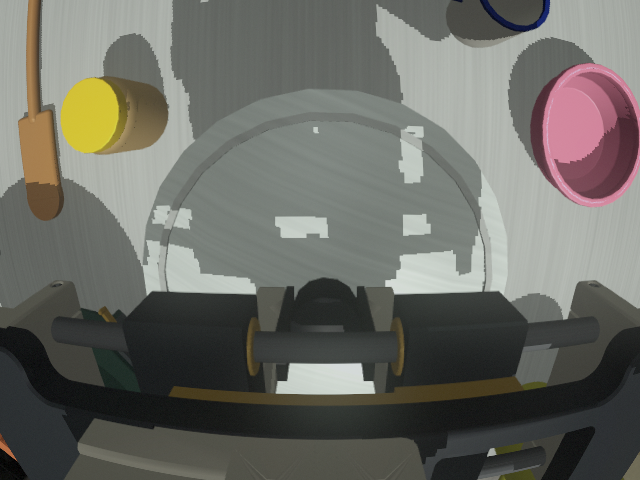

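Lid level and centred in the grip. Carry to the big pot.

apply_moves:
  targets:
    - {"dp": [0, -0.005, 0], "yaw": 0}
    - {"dp": [0, -0.015, 0], "yaw": 0}
    - {"dp": [0, -0.03, 0], "yaw": 0}
    - {"dp": [0.001, -0.05, 0], "yaw": 0}
    - {"dp": [0.001, -0.075, 0], "yaw": 0}
    - {"dp": [0.002, -0.102, 0], "yaw": 0}
    - {"dp": [0.002, -0.13, 0], "yaw": 0}
    - {"dp": [0.003, -0.16, 0], "yaw": 0}
    - {"dp": [0.004, -0.19, 0], "yaw": 0}
    - {"dp": [0.004, -0.22, 0], "yaw": 0}
    - {"dp": [0.005, -0.25, 0], "yaw": 0}
    - {"dp": [0.006, -0.28, 0], "yaw": 0}
    - {"dp": [0.006, -0.31, 0], "yaw": 0}
    - {"dp": [0.007, -0.34, 0], "yaw": 0}
    - {"dp": [0.008, -0.37, 0], "yaw": 0}
    - {"dp": [0.008, -0.4, 0], "yaw": 0}
    - {"dp": [0.009, -0.43, 0], "yaw": 0}
    - {"dp": [0.01, -0.46, 0], "yaw": 0}
    - {"dp": [0.01, -0.49, 0], "yaw": 0}
    - {"dp": [0.011, -0.52, 0], "yaw": 0}

```text
time_s: 14.92
tcp_pos: [0.5241, -0.0746, 0.2074]
eef_rot: [-180.0, 0.0, -90.0]
contact_force: [0.4, -0.7, -1.7]
gripper_width: 0.0287
gripper_force: 40.0
```

apply_moves:
  targets:
    - {"dp": [0.001, -0.03, 0], "yaw": 0}
    - {"dp": [0.001, -0.06, 0], "yaw": 0}
    - {"dp": [0.002, -0.09, 0], "yaw": 0}
    - {"dp": [0.002, -0.12, 0], "yaw": 0}
    - {"dp": [0.003, -0.15, 0], "yaw": 0}
    - {"dp": [0.004, -0.18, 0], "yaw": 0}
    - {"dp": [0.004, -0.21, 0], "yaw": 0}
    - {"dp": [0.005, -0.24, 0], "yaw": 0}
    - {"dp": [0.006, -0.27, 0], "yaw": 0}
    - {"dp": [0.006, -0.297, 0], "yaw": 0}
    - {"dp": [0.007, -0.322, 0], "yaw": 0}
    - {"dp": [0.007, -0.342, 0], "yaw": 0}
    - {"dp": [0.007, -0.357, 0], "yaw": 0}
    - {"dp": [0.007, -0.367, 0], "yaw": 0}
    - {"dp": [0.007, -0.3735, 0], "yaw": 0}
    - {"dp": [0.007, -0.3735, 0], "yaw": 0}
    - {"dp": [0.007, -0.3735, 0], "yaw": 0}
    - {"dp": [0.007, -0.3735, 0], "yaw": 0}

```text
time_s: 16.42
tcp_pos: [0.5327, -0.4448, 0.2076]
eef_rot: [-180.0, 0.0, -89.9]
contact_force: [-0.1, -0.5, -2.0]
gripper_width: 0.0289
gripper_force: 40.0
```

apply_moves:
  targets:
    - {"dp": [0, -0.001, -0.004], "yaw": 0}
    - {"dp": [0, -0.001, -0.012], "yaw": 0}
    - {"dp": [0, -0.001, -0.024], "yaw": 0}
    - {"dp": [0, -0.001, -0.037], "yaw": 0}
    - {"dp": [0, -0.001, -0.048], "yaw": 0}
    - {"dp": [0, -0.001, -0.056], "yaw": 0}
    - {"dp": [0, -0.001, -0.062], "yaw": 0}
    - {"dp": [0, -0.001, -0.066], "yaw": 0}
    - {"dp": [0, -0.001, -0.068], "yaw": 0}
    - {"dp": [0, -0.001, -0.0695], "yaw": 0}
    - {"dp": [0, -0.001, -0.0705], "yaw": 0}
    - {"dp": [0, -0.001, -0.0705], "yaw": 0}
    - {"dp": [0, -0.001, -0.0705], "yaw": 0}

```text
time_s: 17.5
tcp_pos: [0.5328, -0.4468, 0.1374]
eef_rot: [-180.0, -0.0, -90.0]
contact_force: [0.4, 0.4, -1.2]
gripper_width: 0.0294
gripper_force: 40.0
```

apply_moves:
  targets:
    - {"dp": [0, 0, -0.0005], "yaw": 0}
    - {"dp": [0, 0, -0.001], "yaw": 0}
    - {"dp": [0, 0, -0.0015], "yaw": 0}
    - {"dp": [0, 0, -0.0015], "yaw": 0}
    - {"dp": [0, 0, -0.0015], "yaw": 0}

```text
time_s: 17.92
tcp_pos: [0.5327, -0.4467, 0.1356]
eef_rot: [-180.0, -0.0, -90.0]
contact_force: [0.1, -0.2, -0.1]
gripper_width: 0.0289
gripper_force: 40.0
```

apply_moves:
  targets:
    - {"dp": [0, 0, -0.0005], "yaw": 0}
    - {"dp": [0, 0, -0.0005], "yaw": 0}
    - {"dp": [0, 0, -0.0005], "yaw": 0}

```text
time_s: 18.17
tcp_pos: [0.5327, -0.4468, 0.1355]
eef_rot: [-180.0, -0.0, -90.0]
contact_force: [-0.8, 2.1, 5.2]
gripper_width: 0.0292
gripper_force: 40.0
```

apply_moves:
  targets:
    - {"dp": [0, 0, 0], "yaw": 0}
    - {"dp": [0, 0, 0], "yaw": 0}
    - {"dp": [0, 0, 0], "yaw": 0}
    - {"dp": [0, 0, 0], "yaw": 0}
    - {"dp": [0, 0, 0], "yaw": 0}
    - {"dp": [0, 0, 0], "yaw": 0}
    - {"dp": [0, 0, 0.01], "yaw": 0}
    - {"dp": [0, 0, 0.03], "yaw": 0}
    - {"dp": [0, 0, 0.06], "yaw": 0}
    - {"dp": [0, 0, 0.08], "yaw": 0}
    - {"dp": [0, 0, 0.08], "yaw": 0}
    - {"dp": [0, 0, 0.08], "yaw": 0}
  grip: 0

```text
time_s: 19.17
tcp_pos: [0.5334, -0.4471, 0.2175]
eef_rot: [-179.8, -0.1, -90.0]
contact_force: [0.7, 0.1, -0.6]
gripper_width: 0.0435
gripper_force: 0.0
```

Run:
```python
from plant import cams,get_state
from h import *
import pickle
c=cams.capture("top");W=world(c);Z=W[...,2]
g=np.array([.5329,-.4462]);d=np.hypot(*(W[...,:2]-g).transpose(2,0,1))
m=(d<.097)&(d>.085)&(Z>.085)&(Z<.11);Q=W[m];print("lid flange",m.sum(),np.round(fit(Q[:,:2]),4),np.round(np.linalg.lstsq(np.c_[Q[:,:2]-g,np.ones(len(Q))],Q[:,2],rcond=None)[0],4))
cs,_=cv2.findContours(np.uint8((d<.115)&(Z>.085)&(Z<.13))*255,0,1);q=max(cs,key=cv2.contourArea)[:,0];print("edge",np.round(fit(np.array([ray(c,*x,.097)[:2] for x in q])),4))
c=pickle.load(open("top1.pkl","rb"));W=world(c);Z=W[...,2]
g=np.array([.6674,.1212]);d=np.hypot(*(W[...,:2]-g).transpose(2,0,1))
for a in range(40,78,3):
    m=(d>a/1e3)&(d<(a+3)/1e3); print(a,np.round(np.nanpercentile(Z[m],[10,50,90]),3))
g=np.array([.3895,-.2543]);d=np.hypot(*(W[...,:2]-g).transpose(2,0,1))
m=(d<.065);print("plate floor",np.median(Z[m]))
```

```text
lid flange 501 [ 0.5315 -0.4517  0.0962] [-0.0017 -0.0061  0.1006]
edge [ 0.5324 -0.443   0.0922]
40 [0.003 0.005 0.007]
43 [0.003 0.005 0.007]
46 [0.003 0.005 0.007]
49 [0.004 0.008 0.011]
52 [0.008 0.012 0.015]
55 [0.012 0.016 0.019]
58 [0.015 0.02  0.05 ]
61 [0.018 0.045 0.053]
64 [-0.     0.051  0.054]
67 [-0.001  0.05   0.053]
70 [-0.002  0.     0.005]
73 [-0.003 -0.     0.002]
76 [-0.003 -0.     0.002]
plate floor 0.012210460307187962
```

Lid seated flat. On to the bowl: pinch on its (+x,+y) side, yaw −45.

apply_moves:
  targets:
    - {"dp": [0.18, 0.614, -0.016], "yaw": 45}
    - {"dp": [0.18, 0.614, -0.016], "yaw": 45}
    - {"dp": [0.18, 0.614, -0.016], "yaw": 45}
    - {"dp": [0.18, 0.614, -0.016], "yaw": 45}
    - {"dp": [0.18, 0.614, -0.016], "yaw": 45}
    - {"dp": [0.18, 0.614, -0.016], "yaw": 45}
    - {"dp": [0.18, 0.614, -0.016], "yaw": 45}
    - {"dp": [0.18, 0.614, -0.016], "yaw": 45}
    - {"dp": [0.18, 0.614, -0.016], "yaw": 45}
    - {"dp": [0.18, 0.614, -0.016], "yaw": 45}
    - {"dp": [0.18, 0.614, -0.016], "yaw": 45}
    - {"dp": [0.18, 0.614, -0.016], "yaw": 45}
    - {"dp": [0.18, 0.614, -0.016], "yaw": 45}
    - {"dp": [0.18, 0.614, -0.016], "yaw": 45}
    - {"dp": [0.18, 0.614, -0.016], "yaw": 45}
    - {"dp": [0.18, 0.614, -0.016], "yaw": 45}
    - {"dp": [0.18, 0.614, -0.016], "yaw": 45}
    - {"dp": [0.18, 0.614, -0.016], "yaw": 45}
    - {"dp": [0.18, 0.614, -0.016], "yaw": 45}
    - {"dp": [0.18, 0.614, -0.016], "yaw": 45}
  grip: 0.3
  squeeze: 55

```text
time_s: 20.88
tcp_pos: [0.7123, 0.166, 0.1987]
eef_rot: [180.0, 0.0, -45.1]
contact_force: [0.4, -0.4, 0.6]
gripper_width: 0.0307
gripper_force: 0.0
```

Run:
```python
from tilt import *
import cv2
Pt,W,s,im=wpts(); t=s["tcp_pos"]; print(t,s["eef_rot"],s["gripper_width"])
cv2.imwrite("pics/w6.png",im[...,::-1])
d=np.hypot(W[...,0]-.6674,W[...,1]-.1212); m=(d>.055)&(d<.08)&(abs(W[...,2]-.052)<.006)
print(m.sum(),np.round(fit(W[m][:,:2]),4),np.median(W[m][:,2]))
```

```text
[0.71225121 0.16601994 0.19866726] [ 1.79957943e+02  1.30567756e-02 -4.50542332e+01] 0.030657712534711466
4579 [0.6702 0.1217 0.0646] 0.051057331454596955
```

View pics/w6.png

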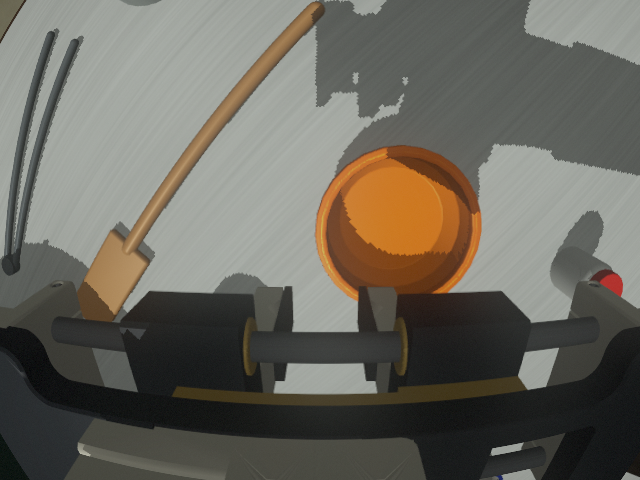

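Bowl rim's outer edge (~330,260) lies centred between the fingers; two views agree to 3 mm. Descend and pinch.

apply_moves:
  targets:
    - {"dp": [0.003, 0.002, -0.03], "yaw": 0}
    - {"dp": [0.003, 0.002, -0.065], "yaw": 0}
    - {"dp": [0.003, 0.002, -0.095], "yaw": 0}
    - {"dp": [0.003, 0.002, -0.12], "yaw": 0}
    - {"dp": [0.003, 0.002, -0.136], "yaw": 0}
    - {"dp": [0.003, 0.002, -0.144], "yaw": 0}
    - {"dp": [0.003, 0.002, -0.147], "yaw": 0}
    - {"dp": [0.003, 0.002, -0.147], "yaw": 0}
    - {"dp": [0.003, 0.002, -0.147], "yaw": 0}

```text
time_s: 21.68
tcp_pos: [0.7165, 0.1692, 0.0534]
eef_rot: [-179.9, -0.1, -45.0]
contact_force: [-0.3, 0.8, 0.1]
gripper_width: 0.0308
gripper_force: 0.0
```

apply_moves:
  targets:
    - {"dp": [0, 0, 0], "yaw": 0}
    - {"dp": [0, 0, 0], "yaw": 0}
    - {"dp": [0, 0, 0], "yaw": 0}
    - {"dp": [0, 0, 0], "yaw": 0}
    - {"dp": [0, 0, 0], "yaw": 0}
    - {"dp": [0, 0, 0], "yaw": 0}
    - {"dp": [0, 0, 0], "yaw": 0}
  grip: 1
  squeeze: 50

```text
time_s: 22.27
tcp_pos: [0.7156, 0.1694, 0.0527]
eef_rot: [-180.0, -0.0, -45.0]
contact_force: [-2.3, 0.3, 5.9]
gripper_width: 0.0083
gripper_force: 49.9
```

Pinched (≈9 mm). Lift and check level.

apply_moves:
  targets:
    - {"dp": [0, 0, 0.004], "yaw": 0}
    - {"dp": [0, 0, 0.012], "yaw": 0}
    - {"dp": [0, 0, 0.028], "yaw": 0}
    - {"dp": [0, 0, 0.05], "yaw": 0}
    - {"dp": [0, 0, 0.075], "yaw": 0}
    - {"dp": [0, 0, 0.1], "yaw": 0}
    - {"dp": [0, 0, 0.125], "yaw": 0}
    - {"dp": [0, 0, 0.14], "yaw": 0}
    - {"dp": [0, 0, 0.147], "yaw": 0}
    - {"dp": [0, 0, 0.15], "yaw": 0}
    - {"dp": [0, 0, 0.15], "yaw": 0}
    - {"dp": [0, 0, 0.15], "yaw": 0}

```text
time_s: 23.27
tcp_pos: [0.715, 0.1692, 0.2005]
eef_rot: [179.9, 0.1, -45.0]
contact_force: [0.1, 0.0, -1.7]
gripper_width: 0.0079
gripper_force: 49.5
```

```bash
cat > bowl.py <<'E'
from tilt import *
Pt,W,s,im=wpts(); t=s["tcp_pos"]; print(t,s["gripper_width"])
d=np.hypot(W[...,0]-t[0]+.0463,W[...,1]-t[1]+.0463); Z=W[...,2]-t[2]
m=(d<.042)&(abs(Z+.047)<.02);x,Q=plane(W[m]);print("floor",m.sum(),np.degrees(x[:2]),x[2]-t[2])
m=(d>.055)&(d<.08)&(abs(Z+0)<.008)
f=fit(W[m][:,:2]);print("rim",m.sum(),f,"rel",f[:2]-t[:2])
E
python3 bowl.py
```

```text
[0.71499129 0.16916464 0.20049276] 0.007861410182190822
floor 10180 [1.09186647 1.19226877] -0.05023575837893399
rim 10834 [0.67272405 0.12131621 0.0645606 ] rel [-0.04226724 -0.04784842]
```

apply_moves:
  targets:
    - {"dp": [-0.003, -0.004, 0], "yaw": 0}
    - {"dp": [-0.009, -0.012, 0], "yaw": 0}
    - {"dp": [-0.018, -0.024, 0], "yaw": 0}
    - {"dp": [-0.031, -0.042, 0], "yaw": 0}
    - {"dp": [-0.048, -0.064, 0], "yaw": 0}
    - {"dp": [-0.066, -0.088, 0], "yaw": 0}
    - {"dp": [-0.084, -0.112, 0], "yaw": 0}
    - {"dp": [-0.102, -0.136, 0], "yaw": 0}
    - {"dp": [-0.12, -0.16, 0], "yaw": 0}
    - {"dp": [-0.138, -0.185, 0], "yaw": 0}
    - {"dp": [-0.156, -0.209, 0], "yaw": 0}
    - {"dp": [-0.174, -0.233, 0], "yaw": 0}
    - {"dp": [-0.192, -0.257, 0], "yaw": 0}
    - {"dp": [-0.21, -0.281, 0], "yaw": 0}
    - {"dp": [-0.228, -0.305, 0], "yaw": 0}
    - {"dp": [-0.246, -0.329, 0], "yaw": 0}
    - {"dp": [-0.261, -0.35, 0], "yaw": 0}
    - {"dp": [-0.272, -0.365, 0], "yaw": 0}
    - {"dp": [-0.278, -0.373, 0], "yaw": 0}
    - {"dp": [-0.281, -0.3765, 0], "yaw": 0}

```text
time_s: 24.98
tcp_pos: [0.433, -0.2083, 0.2018]
eef_rot: [180.0, 0.0, -45.1]
contact_force: [0.1, -0.2, -0.8]
gripper_width: 0.0078
gripper_force: 49.5
```

apply_moves:
  targets:
    - {"dp": [0, 0, 0], "yaw": 0}
    - {"dp": [0, 0, 0], "yaw": 0}
    - {"dp": [0, 0, -0.005], "yaw": 0}
    - {"dp": [0, 0, -0.018], "yaw": 0}
    - {"dp": [0, 0, -0.036], "yaw": 0}
    - {"dp": [0, 0, -0.054], "yaw": 0}
    - {"dp": [0, 0, -0.072], "yaw": 0}
    - {"dp": [0, 0, -0.09], "yaw": 0}
    - {"dp": [0, 0, -0.1], "yaw": 0}
    - {"dp": [0, 0, -0.105], "yaw": 0}
    - {"dp": [0, 0, -0.105], "yaw": 0}
    - {"dp": [0, 0, -0.105], "yaw": 0}

```text
time_s: 25.98
tcp_pos: [0.4351, -0.2069, 0.0969]
eef_rot: [180.0, 0.0, -44.9]
contact_force: [0.7, -0.4, -0.2]
gripper_width: 0.0081
gripper_force: 49.5
```

```bash
python3 bowl.py
python3 - <<'E'
from tilt import *
import cv2
Pt,W,s,im=wpts(); cv2.imwrite("pics/w7.png",im[...,::-1])
E
```

```text
[ 0.43506467 -0.20687263  0.09688504] 0.008100127705888204
floor 10156 [1.14917556 1.22832111] -0.050215259082376854
rim 10822 [ 0.39286475 -0.25475571  0.06454832] rel [-0.04219992 -0.04788308]
```

View pics/w7.png

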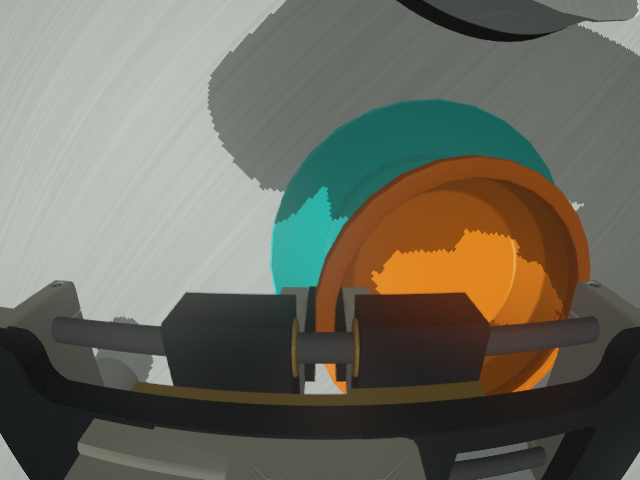

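Bowl hangs about over the plate, ~1.6° low on the far side. Lower gently.

apply_moves:
  targets:
    - {"dp": [-0.0015, 0, -0.005], "yaw": 0}
    - {"dp": [-0.0015, 0, -0.013], "yaw": 0}
    - {"dp": [-0.0015, 0, -0.02], "yaw": 0}
    - {"dp": [-0.0015, 0, -0.025], "yaw": 0}
    - {"dp": [-0.0015, 0, -0.027], "yaw": 0}
    - {"dp": [-0.0015, 0, -0.028], "yaw": 0}
    - {"dp": [-0.0015, 0, -0.029], "yaw": 0}
    - {"dp": [-0.0015, 0, -0.03], "yaw": 0}
    - {"dp": [-0.0015, 0, -0.03], "yaw": 0}

```text
time_s: 26.83
tcp_pos: [0.4332, -0.2072, 0.0669]
eef_rot: [-180.0, -0.0, -45.0]
contact_force: [0.5, -0.5, 0.3]
gripper_width: 0.0084
gripper_force: 49.5
```

apply_moves:
  targets:
    - {"dp": [0, 0, -0.0005], "yaw": 0}
    - {"dp": [0, 0, -0.001], "yaw": 0}
    - {"dp": [0, 0, -0.001], "yaw": 0}

```text
time_s: 27.08
tcp_pos: [0.4334, -0.2072, 0.0661]
eef_rot: [-180.0, -0.0, -45.0]
contact_force: [0.3, 1.0, 1.5]
gripper_width: 0.008
gripper_force: 49.6
```

apply_moves:
  targets:
    - {"dp": [0, 0, -0.0005], "yaw": 0}
    - {"dp": [0, 0, -0.001], "yaw": 0}
    - {"dp": [0, 0, -0.001], "yaw": 0}

```text
time_s: 27.33
tcp_pos: [0.4335, -0.2072, 0.0651]
eef_rot: [-180.0, -0.0, -45.0]
contact_force: [-0.0, 2.6, 3.7]
gripper_width: 0.0076
gripper_force: 49.8
```

```bash
python3 bowl.py
```

```text
[ 0.43352109 -0.20715357  0.06507246] 0.0076045877854018585
floor 10265 [0.1933561  0.18762687] -0.04851901620583354
rim 11375 [ 0.3919291  -0.25472663  0.06411022] rel [-0.04159199 -0.04757306]
```

Nearly level on the plate (0.27°). Release and rise.

apply_moves:
  targets:
    - {"dp": [0, 0, 0], "yaw": 0}
    - {"dp": [0, 0, 0], "yaw": 0}
    - {"dp": [0, 0, 0], "yaw": 0}
    - {"dp": [0, 0, 0], "yaw": 0}
    - {"dp": [0, 0, 0], "yaw": 0}
    - {"dp": [0, 0, 0.005], "yaw": 0}
    - {"dp": [0, 0, 0.015], "yaw": 0}
    - {"dp": [0, 0, 0.035], "yaw": 0}
    - {"dp": [0, 0, 0.065], "yaw": 0}
    - {"dp": [0, 0, 0.1], "yaw": 0}
    - {"dp": [0, 0, 0.135], "yaw": 0}
    - {"dp": [0, 0, 0.155], "yaw": 0}
    - {"dp": [0, 0, 0.155], "yaw": 0}
  grip: 0.6

```text
time_s: 28.47
tcp_pos: [0.4354, -0.2078, 0.2254]
eef_rot: [-179.7, -0.4, -44.9]
contact_force: [0.6, -0.4, 0.2]
gripper_width: 0.0173
gripper_force: 0.0
```

Run:
```python
from h import *
import pickle
c=pickle.load(open("top1.pkl","rb"));W=world(c);Z=W[...,2];im=c["image"].astype(int)
g=np.array([.3745,.2493]);d=np.hypot(*(W[...,:2]-g).transpose(2,0,1))
# mug: rim ellipse contour cast at .09, handle = blue pix beyond rim, cast at .07
b=(d<.1)&(im[...,2]>im[...,0]+25)&(im[...,2]>im[...,1]+15)
v,u=np.nonzero(b);R=np.array([ray(c,x,y,.07)[:2] for x,y in zip(u,v)]);T=np.array([ray(c,x,y,.09)[:2] for x,y in zip(u,v)])
m=np.hypot(*(T-g).T)<.036;f=fit(T[m]);print("rim",f,m.sum())
for cen in (f[:2],g):
    h=np.hypot(*(R-cen).T)>.042; q=R[h].mean(0)-cen; print("handle",h.sum(),q,np.degrees(np.arctan2(q[1],q[0])),np.hypot(*(R-cen).T).max())
# bowl on plate
c=__import__("plant").cams.capture("top");W=world(c);Z=W[...,2]
g=np.array([.391,-.2543]);d=np.hypot(*(W[...,:2]-g).transpose(2,0,1))
m=(d>.055)&(d<.08)&(abs(Z-.064)<.007);print("bowl rim",m.sum(),fit(W[m][:,:2]))
m=(d>.085)&(d<.11)&(abs(Z-.024)<.005);print("plate rim",m.sum(),fit(W[m][:,:2]))
```

```text
rim [0.37170943 0.25022632 0.02931688] 106
handle 0 [nan nan] nan 0.03744025228385104
handle 0 [nan nan] nan 0.03922379456741271
bowl rim 282 [-1563.02315828   -27.03483058  1563.5844501 ]
plate rim 484 [ 0.38450722 -0.25485069  0.08848698]<stdin>:10: RuntimeWarning: Mean of empty slice.
  ret = um.true_divide(
```

apply_moves:
  targets:
    - {"dp": [0.02, 0.2, 0.0], "yaw": 40}
    - {"dp": [0.02, 0.2, 0.0], "yaw": 40}
    - {"dp": [0.02, 0.2, 0.0], "yaw": 40}
    - {"dp": [0.02, 0.2, 0.0], "yaw": 40}
    - {"dp": [0.02, 0.2, 0.0], "yaw": 40}
    - {"dp": [0.0, 0.3, 0.0], "yaw": 40}
    - {"dp": [0.0, 0.3, 0.0], "yaw": 40}
    - {"dp": [-0.02, 0.38, 0.0], "yaw": 40}
    - {"dp": [-0.02, 0.38, 0.0], "yaw": 40}
    - {"dp": [-0.06, 0.457, 0.0], "yaw": 40}
    - {"dp": [-0.06, 0.457, 0.0], "yaw": 40}
    - {"dp": [-0.06, 0.457, 0.0], "yaw": 40}
    - {"dp": [-0.06, 0.457, 0.0], "yaw": 40}
    - {"dp": [-0.06, 0.457, 0.0], "yaw": 40}
    - {"dp": [-0.06, 0.457, 0.0], "yaw": 40}
  grip: -1

```text
time_s: 29.77
tcp_pos: [0.3727, 0.2493, 0.2192]
eef_rot: [179.9, 0.0, -5.0]
contact_force: [1.2, -0.7, -0.2]
gripper_width: 0.0876
gripper_force: 0.0
```

Run:
```python
from tilt import *
import cv2
from plant import cams
from h import world
Pt,W,s,im=wpts(); t=s["tcp_pos"]; print(t,s["eef_rot"],s["gripper_width"]); cv2.imwrite("pics/w8.png",im[...,::-1])
d=np.hypot(W[...,0]-.374,W[...,1]-.25); Z=W[...,2]; im=im.astype(int)
m=(d<.04)&(abs(Z-.09)<.006); print("rim",m.sum(),fit(W[m][:,:2]),np.median(Z[m]))
f=fit(W[m][:,:2])[:2]
q=W[...,:2]-f; h=(np.hypot(q[...,0],q[...,1])>.04)&(np.hypot(q[...,0],q[...,1])<.065)&(Z>.045)&(Z<.088); a=np.nanmean(q[h],0); print("handle",h.sum(),a,np.degrees(np.arctan2(a[1],a[0])),np.hypot(*q[h].T).max())
W=world(cams.capture("top"));Z=W[...,2]
g=np.array([.391,-.2543]);d=np.hypot(*(W[...,:2]-g).transpose(2,0,1))
m=(d>.055)&(d<.08)&(abs(Z-.064)<.007);print("bowl rim",m.sum(),fit(W[m][:,:2]))
m=(d>.085)&(d<.11)&(abs(Z-.024)<.005);print("plate rim",m.sum(),fit(W[m][:,:2]))
m=(d<.04);print("bowl floor",plane(W[m])[0])
g=np.array([.5329,-.4462]);d=np.hypot(*(W[...,:2]-g).transpose(2,0,1))
m=(d<.097)&(d>.085)&(Z>.085)&(Z<.11);print("lid",fit(W[m][:,:2]),plane(W[m])[0])
```

```text
[0.37270976 0.24927714 0.21924884] [ 1.79925064e+02  4.89291594e-02 -4.96138713e+00] 0.08763095177503118
rim 1543 [0.37351285 0.25035295 0.02928609] 0.08969166811025045
handle 229 [ 0.04901177 -0.00124616] -1.4564718202617135 0.05801035857167273
bowl rim 954 [ 0.38942293 -0.25377757  0.06508286]
plate rim 1605 [ 0.38966816 -0.25462456  0.09335123]
bowl floor [-2.84669892e-03  4.23572106e-05  1.71459449e-02]
lid [ 0.53307664 -0.44641681  0.09109902] [-0.00196482 -0.00231573  0.10024416]
```

View pics/w8.png

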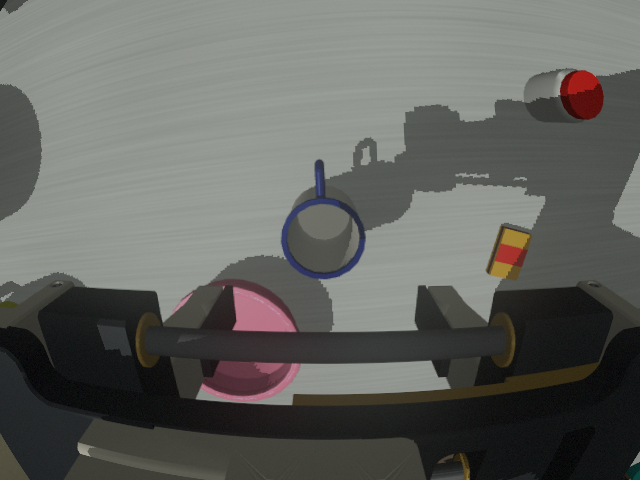

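Mug centred at (323,238) between the fingers, handle at the top (320,180), i.e. pointing to +x. The bowl is within 1 mm of the plate centre. Descend.

apply_moves:
  targets:
    - {"dp": [0.001, 0.001, -0.03], "yaw": 3.5}
    - {"dp": [0.001, 0.001, -0.06], "yaw": 3.5}
    - {"dp": [0.001, 0.001, -0.09], "yaw": 3.5}
    - {"dp": [0.001, 0.001, -0.115], "yaw": 3.5}
    - {"dp": [0.001, 0.001, -0.131], "yaw": 3.5}
    - {"dp": [0.001, 0.001, -0.139], "yaw": 3.5}
    - {"dp": [0.001, 0.001, -0.142], "yaw": 3.5}
    - {"dp": [0.001, 0.001, -0.142], "yaw": 3.5}
    - {"dp": [0.001, 0.001, -0.142], "yaw": 3.5}

```text
time_s: 30.62
tcp_pos: [0.3747, 0.2511, 0.0787]
eef_rot: [-179.9, -0.0, -1.5]
contact_force: [-0.4, 0.1, 0.4]
gripper_width: 0.0878
gripper_force: 0.0
```

apply_moves:
  targets:
    - {"dp": [0, 0, 0], "yaw": 0}
    - {"dp": [0, 0, 0], "yaw": 0}
    - {"dp": [0, 0, 0], "yaw": 0}
    - {"dp": [0, 0, 0], "yaw": 0}
    - {"dp": [0, 0, 0], "yaw": 0}
    - {"dp": [0, 0, 0], "yaw": 0}
    - {"dp": [0, 0, 0], "yaw": 0}
    - {"dp": [0, 0, 0], "yaw": 0}
  grip: 1
  squeeze: 30

```text
time_s: 31.28
tcp_pos: [0.3742, 0.251, 0.0782]
eef_rot: [-180.0, -0.0, -1.5]
contact_force: [-1.3, -1.1, 6.0]
gripper_width: 0.0605
gripper_force: 30.0
```

apply_moves:
  targets:
    - {"dp": [0, 0, 0.004], "yaw": 0}
    - {"dp": [0, 0, 0.012], "yaw": 0}
    - {"dp": [0, 0, 0.028], "yaw": 0}
    - {"dp": [0, 0, 0.05], "yaw": 0}
    - {"dp": [0, 0, 0.075], "yaw": 0}
    - {"dp": [0, 0, 0.1], "yaw": 0}
    - {"dp": [0, 0, 0.125], "yaw": 0}
    - {"dp": [0, 0, 0.14], "yaw": 0}
    - {"dp": [0, 0, 0.147], "yaw": 0}
    - {"dp": [0, 0, 0.15], "yaw": 0}
    - {"dp": [0, 0, 0.15], "yaw": 0}
    - {"dp": [0, 0, 0.15], "yaw": 0}

```text
time_s: 32.28
tcp_pos: [0.3736, 0.2503, 0.2269]
eef_rot: [179.9, 0.1, -1.5]
contact_force: [-0.9, 0.4, -1.5]
gripper_width: 0.0603
gripper_force: 30.0
```

```bash
cat > mug.py <<'E'
from tilt import *
Pt,W,s,im=wpts(); t=s["tcp_pos"]; print(t,s["eef_rot"],s["gripper_width"])
d=np.hypot(*(W[...,:2]-t[:2]).transpose(2,0,1)); Z=W[...,2]-t[2]
m=(d<.04)&(d>.022)&(Z>.005)&(Z<.02); f=fit(W[m][:,:2]);x,Q=plane(W[m]);print("rim",m.sum(),f,"rel",f[:2]-t[:2],np.degrees(x[:2]),x[2]-t[2])
m=(d<.02)&(Z>-.085)&(Z<-.06);print("floor",m.sum(),m.any() and (np.degrees(plane(W[m])[0][:2]),plane(W[m])[0][2]-t[2]))
E
python3 mug.py
```

```text
[0.37361087 0.25031674 0.22687957] [ 1.79930134e+02  6.73142428e-02 -1.50167670e+00] 0.06034936744290566
rim 5315 [0.37372212 0.25011698 0.02959146] rel [ 0.00011124 -0.00019976] [ 0.05435501 -0.23825578] 0.011551783756791695
floor 401 (array([ 1.18579189, -0.52913709]), np.float64(-0.07481262679186426))
```

Mug upright and centred in the grip. Carry to the bowl.

apply_moves:
  targets:
    - {"dp": [0.002, -0.004, 0], "yaw": 0}
    - {"dp": [0.005, -0.012, 0], "yaw": 0}
    - {"dp": [0.009, -0.024, 0], "yaw": 0}
    - {"dp": [0.014, -0.042, 0], "yaw": 0}
    - {"dp": [0.02, -0.066, 0], "yaw": 0}
    - {"dp": [0.027, -0.094, 0], "yaw": 0}
    - {"dp": [0.033, -0.124, 0], "yaw": 0}
    - {"dp": [0.038, -0.154, 0], "yaw": 0}
    - {"dp": [0.042, -0.184, 0], "yaw": 0}
    - {"dp": [0.045, -0.214, 0], "yaw": 0}
    - {"dp": [0.047, -0.244, 0], "yaw": 0}
    - {"dp": [0.047, -0.274, 0], "yaw": 0}
    - {"dp": [0.046, -0.304, 0], "yaw": 0}
    - {"dp": [0.044, -0.334, 0], "yaw": 0}
    - {"dp": [0.041, -0.364, 0], "yaw": 0}
    - {"dp": [0.037, -0.394, 0], "yaw": 0}
    - {"dp": [0.032, -0.422, 0], "yaw": 0}
    - {"dp": [0.027, -0.446, 0], "yaw": 0}
    - {"dp": [0.023, -0.466, 0], "yaw": 0}
    - {"dp": [0.02, -0.482, 0], "yaw": 0}

```text
time_s: 34.0
tcp_pos: [0.3925, -0.2335, 0.2276]
eef_rot: [-180.0, 0.0, -1.6]
contact_force: [0.5, -0.5, -2.3]
gripper_width: 0.0603
gripper_force: 30.0
```

apply_moves:
  targets:
    - {"dp": [-0.002, -0.011, 0], "yaw": 0}
    - {"dp": [-0.003, -0.018, 0], "yaw": 0}
    - {"dp": [-0.004, -0.0225, 0], "yaw": 0}
    - {"dp": [-0.004, -0.0225, 0], "yaw": 0}
    - {"dp": [-0.004, -0.0225, 0], "yaw": 0}
    - {"dp": [-0.004, -0.0225, 0], "yaw": 0}

```text
time_s: 34.5
tcp_pos: [0.3901, -0.2533, 0.2279]
eef_rot: [-180.0, 0.0, -1.5]
contact_force: [-0.5, 0.2, -1.3]
gripper_width: 0.0601
gripper_force: 30.0
```

```bash
python3 mug.py
```

```text
[ 0.39006452 -0.25333556  0.22785097] [-1.79992592e+02  1.59397829e-04 -1.47085414e+00] 0.06010702300791489
rim 5346 [ 0.39018442 -0.25350262  0.02959722] rel [ 0.0001199  -0.00016706] [ 0.17403595 -0.10939747] 0.01155512818241422
floor 415 (array([-0.40487015, -0.47379219]), np.float64(-0.07485956512595401))
```

apply_moves:
  targets:
    - {"dp": [0, -0.0005, -0.004], "yaw": 0}
    - {"dp": [0, -0.0005, -0.014], "yaw": 0}
    - {"dp": [0, -0.0005, -0.032], "yaw": 0}
    - {"dp": [0, -0.0005, -0.052], "yaw": 0}
    - {"dp": [0, -0.0005, -0.072], "yaw": 0}
    - {"dp": [0, -0.0005, -0.09], "yaw": 0}
    - {"dp": [0, -0.0005, -0.105], "yaw": 0}
    - {"dp": [0, -0.0005, -0.116], "yaw": 0}
    - {"dp": [0, -0.0005, -0.123], "yaw": 0}
    - {"dp": [0, -0.0005, -0.127], "yaw": 0}
    - {"dp": [0, -0.0005, -0.129], "yaw": 0}
    - {"dp": [0, -0.0005, -0.13], "yaw": 0}
    - {"dp": [0, -0.0005, -0.131], "yaw": 0}
    - {"dp": [0, -0.0005, -0.131], "yaw": 0}
    - {"dp": [0, -0.0005, -0.131], "yaw": 0}

```text
time_s: 35.8
tcp_pos: [0.3904, -0.2543, 0.0973]
eef_rot: [180.0, -0.1, -1.5]
contact_force: [0.4, -0.8, -1.9]
gripper_width: 0.0603
gripper_force: 30.0
```

apply_moves:
  targets:
    - {"dp": [0, 0, -0.0005], "yaw": 0}
    - {"dp": [0, 0, -0.001], "yaw": 0}
    - {"dp": [0, 0, -0.001], "yaw": 0}
    - {"dp": [0, 0, -0.001], "yaw": 0}

```text
time_s: 36.13
tcp_pos: [0.3901, -0.2542, 0.0959]
eef_rot: [180.0, -0.0, -1.5]
contact_force: [0.6, -0.8, -1.3]
gripper_width: 0.0603
gripper_force: 30.0
```

apply_moves:
  targets:
    - {"dp": [0, 0, -0.0005], "yaw": 0}
    - {"dp": [0, 0, -0.0008], "yaw": 0}
    - {"dp": [0, 0, -0.0008], "yaw": 0}
    - {"dp": [0, 0, -0.0008], "yaw": 0}

```text
time_s: 36.47
tcp_pos: [0.3902, -0.2542, 0.0952]
eef_rot: [180.0, -0.0, -1.5]
contact_force: [-0.6, 1.0, 1.0]
gripper_width: 0.0604
gripper_force: 30.0
```

apply_moves:
  targets:
    - {"dp": [0, 0, 0], "yaw": 0}
    - {"dp": [0, 0, 0], "yaw": 0}
    - {"dp": [0, 0, 0], "yaw": 0}
    - {"dp": [0, 0, 0], "yaw": 0}
    - {"dp": [0, 0, 0], "yaw": 0}
    - {"dp": [0, 0, 0], "yaw": 0}
    - {"dp": [0, 0, 0.005], "yaw": 0}
    - {"dp": [0, 0, 0.015], "yaw": 0}
    - {"dp": [0, 0, 0.035], "yaw": 0}
    - {"dp": [0, 0, 0.065], "yaw": 0}
    - {"dp": [0, 0, 0.1], "yaw": 0}
    - {"dp": [0, 0, 0.135], "yaw": 0}
    - {"dp": [0.06, 0.25, 0.16], "yaw": 0}
    - {"dp": [0.06, 0.25, 0.16], "yaw": 0}
    - {"dp": [0.06, 0.25, 0.16], "yaw": 0}
    - {"dp": [0.06, 0.25, 0.16], "yaw": 0}
    - {"dp": [0.06, 0.25, 0.16], "yaw": 0}
    - {"dp": [0.06, 0.25, 0.16], "yaw": 0}
    - {"dp": [0.06, 0.25, 0.16], "yaw": 0}
    - {"dp": [0.06, 0.25, 0.16], "yaw": 0}
  grip: -0.85

```text
time_s: 38.13
tcp_pos: [0.4508, -0.0016, 0.2558]
eef_rot: [-180.0, -0.1, -1.3]
contact_force: [0.3, -0.1, -0.1]
gripper_width: 0.081
gripper_force: 0.0
```

Run:
```python
from plant import cams,get_state
from tilt import plane
from h import *
print(get_state()["tcp_pos"])
c=cams.capture("top");W=world(c);Z=W[...,2];cv2.imwrite("pics/t9.png",c["image"][...,::-1])
def f(n,g,r0,r1,z0,z1):
    d=np.hypot(*(W[...,:2]-np.array(g)).transpose(2,0,1));m=(d>r0)&(d<r1)&(Z>z0)&(Z<z1)
    print(n,m.sum(),m.sum()>10 and (np.round(fit(W[m][:,:2]),4),np.round(plane(W[m])[0],4)))
f("lid",(.533,-.446),.085,.097,.085,.11);f("plate",(.3895,-.2543),.085,.105,.018,.03);f("bowl",(.3895,-.2543),.055,.075,.057,.071);f("mug",(.3895,-.2543),.022,.04,.1,.115)
```

```text
[ 0.45079345 -0.00164288  0.25576668]
lid 1714 (array([ 0.5332, -0.4461,  0.091 ]), array([-0.0027, -0.0042,  0.1001]))
plate 1774 (array([ 0.3894, -0.2546,  0.0929]), array([-0.0009, -0.0041,  0.022 ]))
bowl 960 (array([ 0.3894, -0.2537,  0.0651]), array([-0.0004, -0.0047,  0.0639]))
mug 260 (array([ 0.3886, -0.2541,  0.0295]), array([ 0.0005, -0.02  ,  0.1073]))
```

View pics/t9.png

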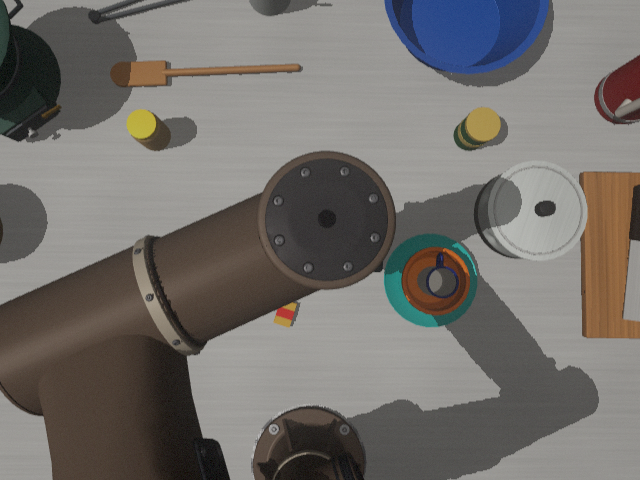

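The final view shows the lid seated on the big pot (530,211), and the bowl with the mug upright in the middle of the plates (432,281). Everything sits level and concentric, and the robot touches nothing. Handing in.

```bash
python3 -c "
from plant import r
print(r.close_job())"
```

```text
the job is handed in; nothing more can be done
None
```

The job is handed in at about 38 s: small pot inside the large pot with its lid on, bowl in the middle of the plates and mug upright in the bowl; the last camera check showed lid, bowl and mug level and within 1 mm of centre, and the result of the judging was not shown.

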